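# Hold a spring clip open over a photo print

## Task

First slide the print carriage of the photo stand, the part with the upright black grip, all the way to its end stop, so that the print stands clear of its wooden sleeve. Then take the large spring clip from the tray by its two upright handles, squeeze it wide open and hold it gaping over the middle of the print's top edge, one jaw each side, reaching well down past the edge without touching the print, so that I can slip a second print in. Finish while still holding it open there, and leave the other things on the table where they are.

Things in the scene. Friction and masses are not known exactly. Their poses are not given: they have to be found in the camera images.
- stand: Photo stand, fixed, dark wood base 150 x 170 x 12 mm; origin under the base's centre, x across the print, y along the slide, z up. A roofed wooden sleeve (x from 11 to 59 mm, y from -85 to -5 mm, top 129 mm above the table) garages the print. The stand and the tray stand side by side; either may be on the left.
- print_slide (a joint): Print carriage on the stand: 0 = print fully in the sleeve, 0.085 m = at its end stop, print fully out; it slides along the stand's +y, stays where it is left, and takes about 2 N to move.
- slide_grip (a point): Centre of the top of the carriage's black upright grip (18 mm along the slide, 24 mm across it, 54 mm tall, top 75 mm above the table). It stands 90 mm from the print, towards the stand's -x, free on all sides; the sleeve's front is 66 mm behind it. Axes as the stand's.
- card_top (a point): Middle of the top edge of the print: an upright stiff board 70 mm wide (along y), 4 mm thick (along x), its top edge 125 mm above the table; moves with the carriage. It stands free down to 31 mm above the table. Axes as the stand's.
- tray: Shallow wooden tray, fixed, 140 x 190 x 22 mm, walls and floor 5 mm; origin under its centre.
- clip: Large plain steel spring clip, about 70 g, standing on its jaws in the tray, handles up: 87 mm tall, 34 mm wide along y. Origin at the bottom, midway between the closed jaws; z up; the halves open apart along x; pivot 42 mm up (coil 10 mm thick). This body is the -x half and leans with it by up to 0.3 rad as the clip opens. The clip turned half round is the same.
- clip_jaw (a joint): Opening of the clip: 0 = closed by its spring, 0.6 rad = fully open, lips 25 mm apart. Squeezing the two plate handles (30 mm wide, 48 to 87 mm above the clip's origin) along x opens it with about 8 N: at rest they lean out, 48 mm over their outsides at the top; fully squeezed they are parallel, 26 mm over their outsides, at a stop.
- lip_a (a point): Bottom inner edge of the -x jaw's lip, middle of its width. When fully open with handles upright it is 12 mm from the clip's middle plane and 40 mm below the pivot.
- lip_b (a point): The same on the +x jaw.
- eraser: Bystander: eraser 45 x 20 x 12 mm lying in the tray beside the clip; origin under its centre.
- small_clip: Bystander: small flat folded clip, 52 mm long and 10 mm high, lying in the tray; not the one to use.
- vase: Bystander: small stone vase, 52 mm across, 100 mm tall; origin under its centre.
- mug: Bystander: white mug, 72 mm across, 85 mm tall; origin under its centre.
- candle: Bystander: jar, 60 mm across, 70 mm tall; origin under its centre.
- book: Bystander: book lying flat, 107 x 152 x 26 mm; origin under its centre.
- clock: Bystander: round alarm clock, 100 mm across, 102 mm tall; origin under its foot's front edge.
Mind the look-alikes: they are no part of the job. Of the things like the clip, leave any that is purple or yellow; of the rest the smaller one is meant.

How it is judged:
On the way, in this order (a step that is already met when the one before it is completed fails the run):
1. the print carriage is slid to its end stop (value of joint print_slide above 0.081 m), for 0.2 s.
2. the clip is held by the fingers, squeezed open, above the tray (value of joint clip_jaw above 0.42 rad and contact force between the fingers and clip above 3 N and z of clip in the frame of tray above 0.04 m), for 0.2 s.
At the end, for the whole second after the job is handed in: Carriage within 4 mm of its stop; fingers hold the clip open at least 0.42 of 0.6 rad; one lip each side of the print, over 2 mm clear of it, 6 to 36 mm below its top edge, within 20 mm of its middle; clip still, touching neither stand nor tray (value of joint print_slide above 0.081 m and value of joint clip_jaw above 0.42 rad and ((x of lip_a in the frame of card_top above 0.004 m and x of lip_b in the frame of card_top below -0.004 m) or (x of lip_a in the frame of card_top below -0.004 m and x of lip_b in the frame of card_top above 0.004 m)) and z of lip_a in the frame of card_top between -0.036 and -0.006 m and y of lip_a in the frame of card_top between -0.02 and 0.02 m and z of lip_b in the frame of card_top between -0.036 and -0.006 m and y of lip_b in the frame of card_top between -0.02 and 0.02 m and contact force between the fingers and clip above 3 N and contact force between clip and stand below 0.5 N and contact force between clip and tray below 0.5 N and linear speed of clip below 0.03 m/s); the arm keeps its last pose, push and grip.
It fails at once if a bystander is moved by more than 40 mm (distance of any of eraser, small_clip, vase, mug, candle, book, clock from where it was at the start of the episode above 0.04 m).
It fails at once if the print stand is rammed with the clip (over 20 N) (contact force between clip and stand above 20 N).
It also fails if it takes over 58 s, if anything falls off the work surface, if the arm or the gripper's body presses on something with over 40 N, if the wrist force passes 120 N, or if a joint passes its speed limit or range.

## Robot

A 7-joint arm with a two-finger parallel gripper is mounted at the origin on the work surface. World frame = base frame: x ahead of the robot, y to its left, z up, the work surface at z = 0. Lengths are in m, angles in rad, forces in N, time in s.
With the tool pointing down it reaches from about 0.4 to 0.9 m from the base axis. Payload 5.5 kg.
Tool frame: the origin (TCP) lies midway between the tips of the shut fingers; the grasp point (between the pads) lies 19 mm behind it (robot.tcp_to_grasp is the distance from the TCP to the grasp point, in m); y points along the fingers, x is the direction in which the jaws open and shut, and the axes are right-handed (so a half turn about y gives the same grasp; the last joint's range is limited). The gripper opens to 92 mm and grips with 3 to 60 N. Pads are 19 mm wide; open, the fingers measure 130 mm over their backs; the gripper's body (75 mm by 190 mm) begins 47 mm behind the grasp point.
Start: joints at [1.551, 0.501, -0.427, 1.55, 0.221, 1.138, -0.21], TCP at [0.181, -0.624, 0.227] pointing down, gripper open.
Joint ranges: [-2.88, 2.88], [-0.31, 2.03], [-1.54, 1.56], [0.2, 2.42], [-1.41, 4.55], [0.19, 2.02], [-2.57, 2.57]. Speed limits (rad/s): [2.57, 2.57, 3.14, 3.14, 3.14, 3.14, 3.14].

## Interface

Orientations are given as a 3x3 rotation matrix whose columns are the frame's x, y, z axes.
In Python, from workcell import robot gives the robot as it stands. Calls block until the motion is done:
- robot.reach(position, orientation): joint-space move of the TCP to a pose.
- robot.servo_line(position, rotation=None, velocity=0.15, until_force=None): straight line of the TCP; rotation=None keeps the orientation; velocity is the mean speed in m/s. With until_force (N) it stops when the force on the tool has changed by that much, and returns True; else False.
- robot.move_j(angles): joint-space move.
- robot.move_gripper(opening, newtons=None): finger opening in m; newtons is the grip in N (None keeps the last); returns when the fingers have stopped.
- robot.wait(seconds).
- robot.solve_ik(position, orientation): joint angles nearest the present ones, or None.
- robot.snapshot(name): name is "scene" or "top"; returns the picture (420x560x3 uint8, red, green, blue); there is no depth.
- robot.calibration(name): a dict with "mtx" (3x3 intrinsics, pixels), "D" ([k1, k2, p1, p2, k3] as OpenCV has them; the pictures are not rectified), "camera_from_world" (4x4, takes a point from world to camera coordinates). Camera axes: x right, y down, z forward; pixel columns grow to the right and rows downward; lengths in m; the calibration is good to about 2 mm. A picture is of the moment at which its call begins. calibration takes no time and is no camera call.
A pose or a line that the arm cannot do raises robot.Unreachable and nothing moves.
- robot.hand_in(): hands the job in, once; it reports no verdict.
Readings, each from a call of its own:
- robot.current_time(): time.
- robot.current_joint_positions(): joint angles.
- robot.current_qd(): joint speeds.
- robot.current_effort(): joint torques, N m.
- robot.current_position(): TCP position.
- robot.current_tool_rot(): TCP orientation.
- robot.current_contact_force(): force on the tool from outside, world axes, zero at the start.
- robot.current_torque(): the same for the moment, N m.
- robot.current_width(): finger opening in m.
Only numpy, scipy, OpenCV 4.12 (cv2) and the standard library are available. Lean on these libraries where they do the work, as an engineer would, in place of code of your own. Each camera call takes 0.05 s, during which the arm holds its last target. There are 200 camera calls.

## Working session

There is one attempt and no reset: what is moved stays moved. The work goes in short steps, each a Python script; the robot and the scene stay as the last script left them, time stands still between calls to the robot, and variables do not carry over. Pictures are saved under pics/ and viewed, about 8 in all and at most 12, crops included, and the job is handed in when it is done.

```bash
mkdir -p pics; ls; python3 - <<'E'
from workcell import robot
import cv2,numpy as np
for n in("scene","top"):
    im=robot.snapshot(n); cv2.imwrite(f"pics/{n}0.png",cv2.resize(im[:,:,::-1],(784,588),interpolation=cv2.INTER_CUBIC))
    c=robot.calibration(n); print(n,c["mtx"],c["D"],np.round(c["camera_from_world"],3))
print(robot.tcp_to_grasp,robot.current_tool_rot())
E
```

```text
pics
scene [[500.84426368   0.         279.23341049]
 [  0.         500.84426368 212.92569877]
 [  0.           0.           1.        ]] [-0.01880329  0.          0.          0.          0.        ] [[-0.117  0.993 -0.004  0.12 ]
 [ 0.669  0.076 -0.74  -0.284]
 [-0.734 -0.089 -0.673  1.67 ]
 [ 0.     0.     0.     1.   ]]
top [[403.91902224   0.         281.98359326]
 [  0.         403.91902224 208.45509787]
 [  0.           0.           1.        ]] [0.00861609 0.         0.         0.         0.        ] [[-0.022 -1.    -0.008 -0.05 ]
 [-0.993  0.022 -0.117  0.556]
 [ 0.117  0.006 -0.993  1.104]
 [ 0.     0.     0.     1.   ]]
0.0188 [[ 2.79116129e-01 -4.40535413e-04  9.60257253e-01]
 [-9.60255724e-01  1.71455091e-03  2.79116471e-01]
 [-1.76937064e-03 -9.99998433e-01  5.55321616e-05]]
```

View pics/scene0.png

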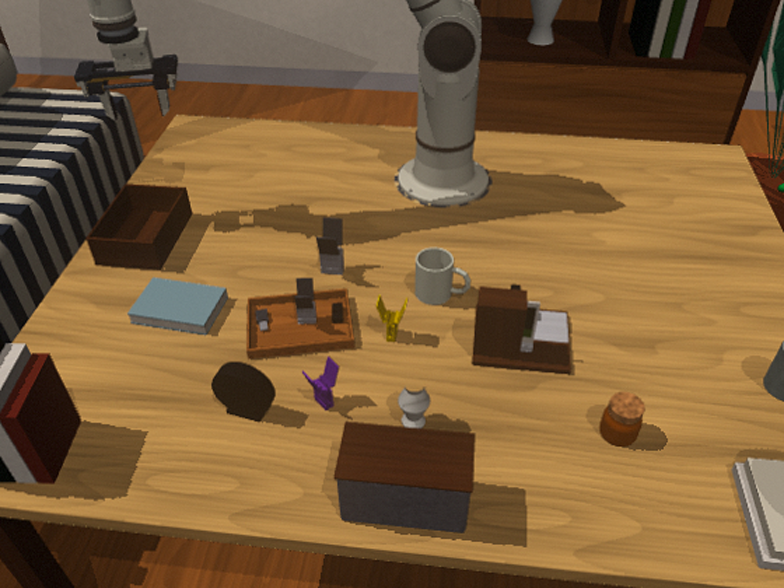

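View pics/top0.png

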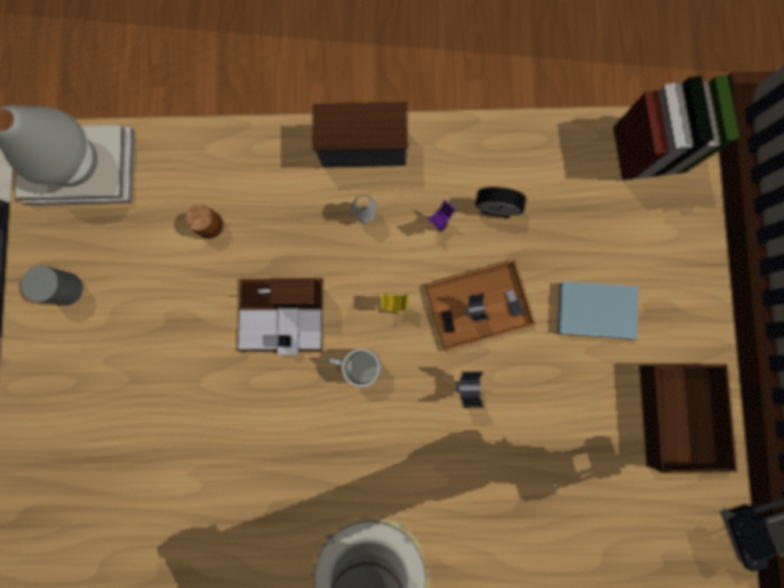

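Top view: the stand is at (280,315) and the tray at (480,305), with the target clip inside at (477,306). The larger look-alike at (470,388) is outside the tray. Next I take enlarged crops for the measurements.

```bash
cat > h.py <<'E'
from workcell import robot
import cv2,numpy as np
def crop(n,u0,v0,w=80,h=60,s=5,im=None):
    im=robot.snapshot(n) if im is None else im
    c=cv2.resize(im[v0:v0+h,u0:u0+w,::-1],None,fx=s,fy=s,interpolation=cv2.INTER_CUBIC)
    for u in range(u0//10*10+10,u0+w,10):
        x=(u-u0)*s; cv2.line(c,(x,0),(x,5),(0,255,0),1); 
        if u%20==0: cv2.putText(c,str(u),(x-10,16),0,.4,(0,255,0),1)
    for v in range(v0//10*10+10,v0+h,10):
        y=(v-v0)*s; cv2.line(c,(0,y),(5,y),(0,255,0),1); cv2.putText(c,str(v),(7,y+4),0,.4,(0,255,0),1)
    return c
def ray(n,uv,z):
    "world point on plane z seen at pixel uv (original pixels)"
    c=robot.calibration(n);T=np.array(c["camera_from_world"]);R,t=T[:3,:3],T[:3,3]
    p=cv2.undistortPoints(np.array([[uv]],float),np.array(c["mtx"]),np.array(c["D"])).ravel()
    d=R.T@[*p,1];o=-R.T@t
    return o+d*(z-o[2])/d[2]
def proj(n,P):
    c=robot.calibration(n);T=np.array(c["camera_from_world"])
    return cv2.projectPoints(np.array(P,float).reshape(-1,1,3),cv2.Rodrigues(T[:3,:3])[0],T[:3,3],np.array(c["mtx"]),np.array(c["D"]))[0].reshape(-1,2)
E
python3 - <<'E'
from h import *
t=robot.snapshot("top");s=robot.snapshot("scene")
a=np.vstack([np.hstack([crop("top",164,194,im=t),crop("top",303,184,im=t)]),np.hstack([crop("scene",334,197,im=s),crop("scene",174,195,im=s)])])
cv2.imwrite("pics/c1.png",a)
E
```

```text
(no output)
```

View pics/c1.png

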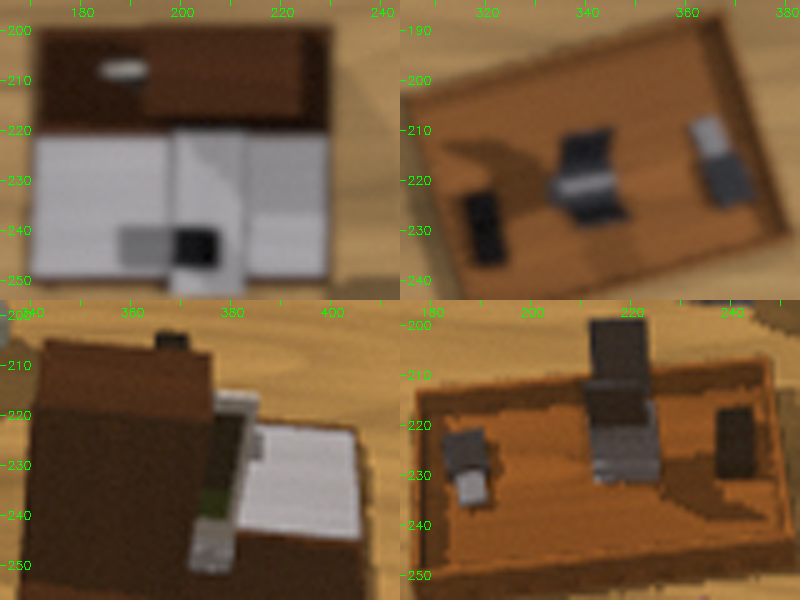

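The stand axes are roughly world-aligned: the sleeve is far and to the right at px (208,209), the grip at (203,243) and the carriage looks partly out already. The clip in the tray is at (341,219), the eraser at (317,230) and the small clip at (368,216). Now I compute positions.

```bash
python3 - <<'E'
from h import *
np.set_printoptions(precision=4,suppress=True)
# stand base corners, px top, z=.012
for p in [(170.5,200),(230,199.5),(170.5,249.5),(229.5,249.5)]: print("base",p,ray("top",p,.012)[:2])
print("grip",ray("top",(203,243.5),.075)[:2], "mug rim",ray("top",(258,262),.085)[:2])
for p in [(336,211),(345.5,209.5),(339,228.5),(348.5,226)]: print("handle",ray("top",p,.092)[:2])
print("coil",ray("top",(333.5,222.3),.05)[:2],ray("top",(346,219.5),.05)[:2])
for p in [(305,202),(367,187),(381,231)]: print("tray",ray("top",p,.022)[:2])
print("scene handle far top", ray("scene",(211.5,199),.092)[:2],ray("scene",(223,199),.092)[:2])
print("scene handle near top", ray("scene",(211,212),.092)[:2],ray("scene",(223,212),.092)[:2])
print("scene jaws bottom", ray("scene",(212,230.5),.005)[:2],ray("scene",(225,230.5),.005)[:2])
E
```

```text
base (170.5, 200) [0.5893 0.2579]
base (230, 199.5) [0.5868 0.0867]
base (170.5, 249.5) [0.4475 0.2564]
base (229.5, 249.5) [0.4438 0.089 ]
grip [0.4602 0.1514] mug rim [0.4079 0.0038]
handle [ 0.538  -0.2062]
handle [ 0.5415 -0.2316]
handle [ 0.4913 -0.2124]
handle [ 0.4973 -0.2378]
coil [ 0.5114 -0.2036] [ 0.5184 -0.2382]
tray [ 0.5733 -0.1281]
tray [ 0.6125 -0.306 ]
tray [ 0.4862 -0.3395]
scene handle far top [ 0.5009 -0.2331] [ 0.4976 -0.2043]
scene handle near top [ 0.5489 -0.2238] [ 0.5456 -0.1946]
scene jaws bottom [ 0.5256 -0.2347] [ 0.5218 -0.2011]
```

```bash
cat >> h.py <<'E'
def R(th): c,s=np.cos(th),np.sin(th); return np.array([[c,0,-s],[s,0,c],[0,-1,0]])
E
python3 - <<'E'
from h import *
np.set_printoptions(precision=3,suppress=True)
for nm,p,ths in [("grip",(.461,.151,.2),(-np.pi/2,np.pi/2)),("clip",(.518,-.219,.2),(.17,.17-np.pi)),("card",(.5525,.2125,.2),(0,-np.pi))]:
    for th in ths:
        print(nm,th,robot.solve_ik(np.array(p),R(th)))
robot.reach(np.array([.461,.151,.2]),R(-np.pi/2)); robot.move_gripper(.06)
print(robot.current_time(),robot.current_position())
for nm,p,ths in [("clip",(.518,-.219,.2),(.17,.17-np.pi)),("card",(.5525,.2125,.2),(0,-np.pi))]:
    for th in ths:
        print(nm,th,robot.solve_ik(np.array(p),R(th)))
t=robot.snapshot("top");s=robot.snapshot("scene")
cv2.imwrite("pics/c2.png",np.hstack([crop("top",160,190,80,80,im=t),crop("scene",330,180,80,80,im=s)]))
E
```

```text
grip -1.5707963267948966 [ 0.365  0.311 -0.86   1.972  0.283  0.982 -2.201]
grip 1.5707963267948966 [ 0.651  0.517 -1.291  1.965  0.565  1.092  0.687]
clip 0.17 [ 1.104  0.529 -0.994  1.789  0.495  1.098  0.107]
clip -2.971592653589793 [-0.474  0.586  1.135  1.839 -0.594  1.108 -2.091]
card 0 [ 0.449  0.78  -1.301  1.712  0.786  1.281 -1.03 ]
card -3.141592653589793 [ 0.449  0.78  -1.301  1.712  0.786  1.281  2.112]
3.8167 [0.461 0.151 0.2  ]
clip 0.17 [ 1.137  0.556 -1.051  1.788  0.535  1.116  0.075]
clip -2.971592653589793 [ 0.112  0.349  0.297  1.822 -0.12   0.988 -2.513]
card 0 [ 0.368  0.65  -1.109  1.714  0.626  1.181 -0.913]
card -3.141592653589793 [ 0.449  0.78  -1.301  1.712  0.786  1.281  2.112]
```

View pics/c2.png

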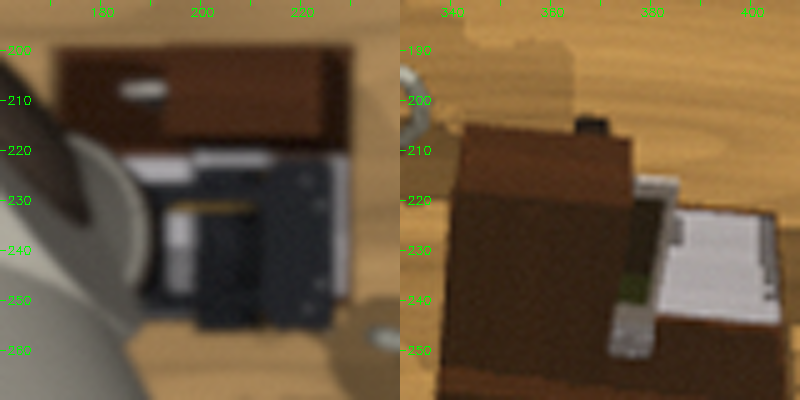

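The gripper hangs over the grip and hides it from above. The scene camera shows the grip top at (368,204) and the print edge at (380,217), partly out. I'll cross-check these, then descend and slide.

```bash
python3 - <<'E'
from h import *
np.set_printoptions(precision=4,suppress=True)
print("grip scene",ray("scene",(368,203.7),.075), ray("scene",(365,203.7),.075)[:2],ray("scene",(371,203.7),.075)[:2],"card end", ray("scene",(384.5,216),.125), proj("scene",[.461,.151,.075]))
gy=(ray("scene",(368,203.7),.075)[1]+.1514)/2
print(gy)
robot.servo_line(np.array([.461,gy,.2]))
hit=robot.servo_line(np.array([.461,gy,.056]),until_force=6)
print("hit",hit,robot.current_position())
if not hit:
    robot.move_gripper(.0,20); print("w",robot.current_width(),robot.current_position(),robot.current_contact_force())
E
```

```text
grip scene [0.4548 0.1602 0.075 ] [0.4556 0.1527] [0.4539 0.1678] card end [0.5523 0.1913 0.125 ] [[364.3573 205.036 ]]
0.15581925761358534
hit False [0.4616 0.1562 0.0567]
w 0.018236090384313217 [0.461  0.1562 0.0561] [-0.5004  1.1509  0.4081]
```

```bash
python3 - <<'E'
from h import *
np.set_printoptions(precision=4,suppress=True)
p=robot.current_position()
hit=robot.servo_line(np.array([p[0],p[1]+.10,p[2]]),velocity=.05,until_force=10)
print(hit,robot.current_position(),robot.current_contact_force(),robot.current_width())
robot.wait(.3); g=robot.current_position(); print(g)
robot.move_gripper(.06); robot.wait(.1)
q=robot.current_position(); robot.servo_line(np.array([q[0],q[1],.2]))
robot.reach(np.array([.518,-.219,.24]),R(.17)); robot.move_gripper(.092)
print(robot.current_time(),robot.current_position())
t=robot.snapshot("top");s=robot.snapshot("scene")
cv2.imwrite("pics/c3.png",np.vstack([np.hstack([crop("top",160,194,im=t),crop("top",303,184,im=t)]),np.hstack([crop("scene",334,197,im=s),crop("scene",174,195,im=s)])]))
E
```

```text
True [0.4622 0.2181 0.0561] [-0.75   -1.3239  6.0101] 0.017877522273563585
[0.4622 0.218  0.0561]
12.4417 [ 0.518 -0.219  0.24 ]
```

View pics/c3.png

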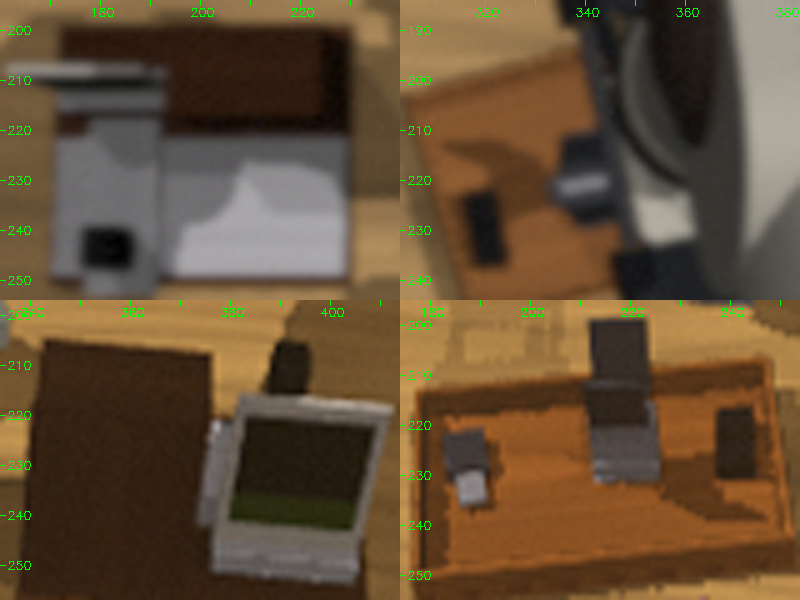

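The print is out: its top edge runs from (161,208) to (192,208) in the top view and from (381,216) to (412,219) in the scene view, clear of the sleeve. The clip is undisturbed at (341,219). I'll verify the card position, then grasp the clip.

```bash
python3 - <<'E'
from h import *
np.set_printoptions(precision=4,suppress=True)
print("card top cam",ray("top",(161,208),.125),ray("top",(192,208),.125))
print("card scene",ray("scene",(381.5,216.5),.125),ray("scene",(412,219),.125))
print("exp top",proj("top",[[.552,.218,.125],[.462,.218,.075]]),"scene",proj("scene",[[.552,.218,.125],[.462,.218,.075]]))
# clip model check
c,s=np.cos(.17),np.sin(.17); M=np.array([[c,-s],[s,c]])
for o in [(.518,-.221),(.518,-.216)]:
  pts=[[*(np.array(o)+M@[a*.024,b*.015]),.092] for a in(1,-1) for b in(1,-1)]
  print(o,"top",proj("top",pts).round(1).tolist(),"scene",proj("scene",pts).round(1).tolist())
E
```

```text
card top cam [0.5524 0.2502 0.125 ] [0.5506 0.1699 0.125 ]
card scene [0.5548 0.1843 0.125 ] [0.5555 0.2541 0.125 ]
exp top [[173.4202 207.8836]
 [178.2086 243.3711]] scene [[396.123  216.7861]
 [391.1292 207.2826]]
(0.518, -0.221) top [[334.5, 210.6], [345.5, 208.5], [338.2, 228.3], [349.3, 226.1]] scene [[220.5, 210.0], [208.3, 210.5], [221.1, 197.3], [209.2, 197.8]]
(0.518, -0.216) top [[332.6, 210.7], [343.6, 208.5], [336.3, 228.3], [347.4, 226.2]] scene [[222.5, 210.2], [210.2, 210.6], [223.1, 197.5], [211.2, 197.9]]
```

```bash
python3 - <<'E'
from h import *
np.set_printoptions(precision=4,suppress=True)
robot.servo_line(np.array([.519,-.219,.24]))
hit=robot.servo_line(np.array([.519,-.219,.058]),velocity=.12,until_force=6)
print("hit",hit,robot.current_position())
if not hit:
    robot.move_gripper(.0,30); robot.wait(.2)
    print("w",robot.current_width(),robot.current_contact_force())
    robot.servo_line(np.array([.519,-.219,.20]),velocity=.1)
    robot.wait(.2)
    print("w",robot.current_width(),robot.current_contact_force(),robot.current_time())
t=robot.snapshot("top");s=robot.snapshot("scene")
cv2.imwrite("pics/c4.png",np.hstack([crop("scene",160,120,80,100,im=s),crop("top",303,184,im=t,h=100)]))
E
```

```text
hit False [ 0.5196 -0.2192  0.0587]
w 0.030342619733077333 [-11.6212   0.36    28.444 ]
w 0.025743691170551766 [ 0.2227  0.9923 -0.4609] 17.4333
```

View pics/c4.png

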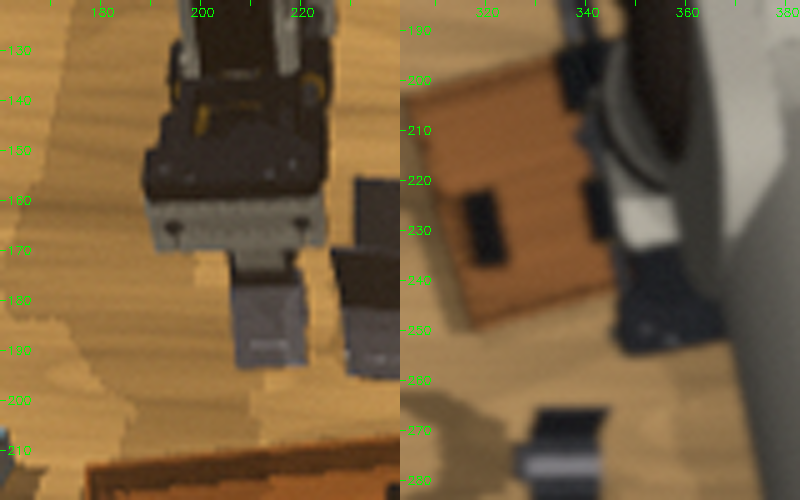

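```bash
python3 - <<'E'
from h import *
np.set_printoptions(precision=4,suppress=True)
for z in (.14,.145,.15,.155,.16): print(z,proj("scene",[[.531,-.217,z],[.534,-.234,z],[.529,-.2,z]]).round(1).tolist())
print("finger tip",proj("scene",[[.535,-.217,.2]]))
E
```

```text
0.14 [[213.5, 192.5], [206.3, 192.8], [220.6, 192.5]]
0.145 [[213.3, 190.9], [206.1, 191.2], [220.4, 190.9]]
0.15 [[213.1, 189.3], [205.9, 189.6], [220.2, 189.3]]
0.155 [[212.9, 187.7], [205.7, 187.9], [220.1, 187.6]]
0.16 [[212.7, 186.0], [205.4, 186.3], [219.9, 186.0]]
finger tip [[210.7495 173.7477]]
```

```bash
python3 - <<'E'
from h import *
np.set_printoptions(precision=4,suppress=True)
robot.servo_line(np.array([.519,-.219,.27]))
robot.reach(np.array([.5525,.217,.27]),R(-.01))
robot.servo_line(np.array([.5525,.217,.215]),velocity=.08); robot.wait(.3)
print(robot.current_width(),robot.current_position(),robot.current_contact_force(),robot.current_time())
t=robot.snapshot("top");s=robot.snapshot("scene")
cv2.imwrite("pics/c5.png",np.hstack([crop("scene",350,140,80,110,im=s),crop("top",145,170,80,110,im=t)]))
E
```

```text
0.02561297719880679 [0.5527 0.2171 0.2154] [ 0.051   0.6916 -1.5715] 20.9
```

View pics/c5.png

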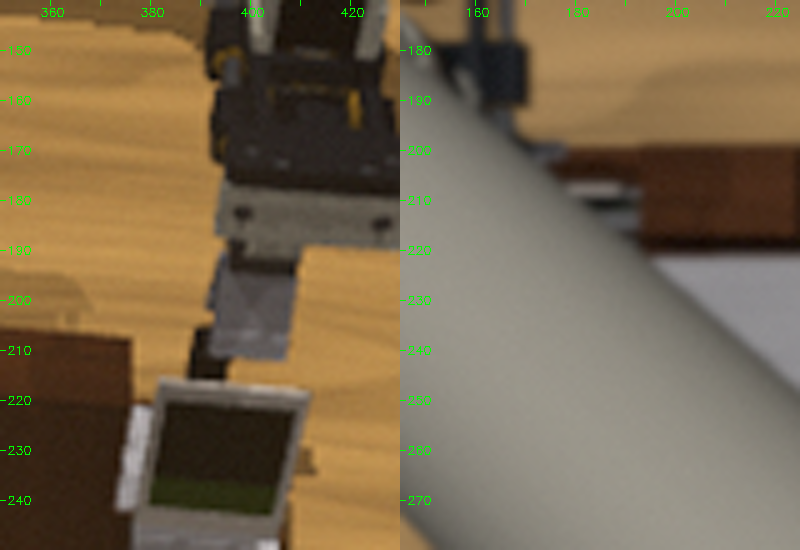

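The open clip hangs above the print. Its lower jaw edge runs from (392,210) to (407,211) and the print's top edge from (381.5,216) to (412,219). I'll compare these with projections before lowering.

```bash
python3 - <<'E'
from h import *
for z in (.153,.158,.163): print(z,proj("scene",[[.566,y,z] for y in(.2,.217,.234)]).round(1).tolist())
print(proj("scene",[[.552,.182,.125],[.552,.217,.125],[.552,.252,.125]]).round(1).tolist())
E
```

```text
0.153 [[390.3, 211.3], [397.9, 211.8], [405.5, 212.4]]
0.158 [[390.6, 209.6], [398.3, 210.2], [405.9, 210.8]]
0.163 [[391.0, 208.0], [398.6, 208.5], [406.3, 209.1]]
[[380.5, 215.6], [395.7, 216.8], [411.0, 217.9]]
```

```bash
python3 - <<'E'
from h import *
np.set_printoptions(precision=4,suppress=True)
hit=robot.servo_line(np.array([.5525,.217,.160]),velocity=.04,until_force=4); robot.wait(.5)
print(hit,robot.current_width(),robot.current_position(),robot.current_contact_force(),robot.current_time())
t=robot.snapshot("top");s=robot.snapshot("scene")
cv2.imwrite("pics/c6.png",np.hstack([crop("scene",360,170,70,80,6,im=s),crop("top",155,180,50,80,6,im=t)]))
E
```

```text
False 0.025386035170460588 [0.5525 0.217  0.16  ] [ 0.7748 -0.0085 -0.1054] 23.025
```

View pics/c6.png

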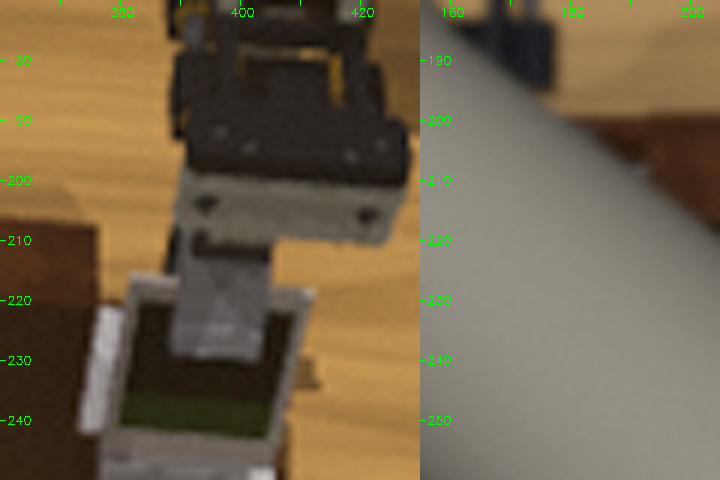

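```bash
python3 - <<'E'
from h import *
print(robot.current_width(),robot.current_time()); robot.hand_in()
E
```

```text
0.025327118018481917 23.125
the job is handed in; nothing more can be done
```

I slid the print carriage to its end stop, then took the large spring clip from the tray and squeezed it wide open. The arm now holds it over the middle of the print's top edge, and I handed the job in at 23.1 s. No verdict was reported.

- **Carriage:** it stopped at y = 0.218, about 86 mm along its slide by my estimate, against a stop at 85 mm. The force guard tripped at the end, and the later picture shows the print clear of the sleeve.
- **Clip opening:** the fingers were 25.3 mm apart at the end. The handles measure 26 mm when fully squeezed, so the clip is essentially fully open. It is held with a 30 N grip.
- **Position on the print:** the last scene picture shows the near jaw centred in front of the print. I estimate its lips about 22 mm below the top edge. The force on the tool was under 1 N, so nothing suggests contact with the print.
- **Other things:** I used neither the look-alike clips nor the small clip. The eraser was in place in the last picture that covers it. I did not check the other bystanders again at the end.

**Less certain:**
- The far jaw was hidden behind the print. Its clearance comes from the clip's symmetry and a print position good to about 3 mm, against about 8 mm of room.
- The two cameras disagreed by 5 to 9 mm in places, so I averaged them and checked against the grasps.
- Squeezing the clip in the tray pushed the fingers up with about 28 N. The clip slid down in the fingers by an estimated 5 mm, which I allowed for when placing it.

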